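# Clear the coil housing and hold the sprung stylus-case lid

## Task

The black heater coil housing stands in front of the walnut stylus case and its coil is loose inside: slide it flat along the cart top, upright and without lifting it, until it stands wholly inside the empty ring mark beside the case. Then take the knob of the case's sprung lid, raise the lid past its balance point at 45 degrees to about 55 degrees without letting the spring throw it wide open, ease it back, and finish while still holding it steady just below the balance point, at about 37 degrees, so that a stylus can be fetched. Leave everything else where it is.

Things in the scene. Friction and masses are not known exactly. Their poses are not given: they have to be found in the camera images.
- housing_center (a point): centre (half-way up, 37.5 mm above the cart top) of the heater coil housing: a plain black upright cylinder, 48 mm in diameter, 75 mm tall, with low fins round its lower half and a white ceramic disc on top; 0.2 to 0.45 kg, stands loose on the cart inside a ring mark about 75 mm in front of the lid's knob
- mark_free: the empty ring mark, flat on the cart top (no height), a thin white circle of 73 mm inner and 80 mm outer diameter, beside the case's front to the left or to the right, about 170 mm from the ring that the housing starts in; the origin is its centre. There are three identical rings: one under the housing, one under the aluminium counterweight, and this one
- case: walnut stylus case with brass corners, fixed to the cart: 140 mm deep (its x), 220 mm wide (its y), base 45 mm high, 80 mm with the shut lid; the origin is the centre of its underside, its x axis points level from the front (knob side) to the hinge at the far side, y to the left
- hinge (a point): middle of the lid's hinge line, on the far upper edge of the case's base, 45 mm above the cart top and 70 mm along the case's x from its origin; the hinge line runs along the case's y
- lid_knob (a point): centre of the lid's brass knob: a cylinder 18 mm thick and 26 mm long, its axis along the hinge line, best pinched on its two flat ends. A 7 mm thick stalk carries it forward and up at 45 degrees from the lid's front face. Lid shut: the knob's centre is 174 mm in front of the hinge line, 54 mm above it and 99 mm above the cart top; it swings with the lid about the hinge, radius 182 mm
- lid (a joint): opening angle of the lid in rad: 0 shut (at the start), grows as the front edge rises and swings back over the hinge, stop at 1.75. The lid is a 35 mm deep walnut shell of 0.7 kg; a spring carries most of it: it balances at 0.785 rad (45 degrees), falls shut by itself when let go below that and swings open by itself above; less than 2 N at the knob moves it anywhere up to 1.2 rad
- counterweight: bystander: aluminium round tonearm counterweight, 60 mm in diameter, 36 mm high, standing in the third ring mark on the other side; origin at the centre of its underside
- eyepiece: bystander: chrome microscope eyepiece, 42 mm in diameter, 68 mm tall, standing beside the case; origin at the centre of its underside
- tube1: bystander: clear acrylic stylus tube with square ends, 74 x 14 x 14 mm, lying beside the case; origin at the centre of its underside
- tube2: bystander: a tube like tube1, on the other side of the case
- tube3: bystander: a tube like tube1, lying farther out beside tube1
- screwdriver: bystander: screwdriver 160 mm long lying to the right of everything else
- jar: bystander: amber glass jar, 52 mm in diameter, 55 mm tall, to the left of the case; origin at the centre of its underside
There are look-alikes about, which are no part of the job. What is shaped like the part that bears housing_center but yellow is not meant.

How it is judged (in metres and radians):
On the way, in this order (a step that is already met when the one before it is completed fails the run):
1. the housing stands upright inside the free ring while the lid is still shut (horizontal distance between housing_center and mark_free below 0.014 m and angle between housing_center's own z axis and vertical below 0.05 rad and height (world z) of housing_center below 0.041 m and value of joint lid below 0.1 rad), for 0.2 s.
2. the lid is raised past its balance point (value of joint lid above 0.82 rad), for 0.1 s.
At the end, for the whole second after the job is handed in: the fingers still hold the lid (more than 1 N on it), still (under 0.08 rad/s) between 0.54 and 0.765 rad, that is 31 to 44 degrees, just below its balance point of 45 degrees; the housing stands upright on the cart with its centre within 14 mm of the centre of the free ring (value of joint lid between 0.54 and 0.765 rad and velocity of joint lid between -0.08 and 0.08 rad/s and contact force between the fingers and case above 1 N and horizontal distance between housing_center and mark_free below 0.014 m and angle between housing_center's own z axis and vertical below 0.05 rad and height (world z) of housing_center below 0.041 m); the arm keeps its last pose, push and grip.
It fails at once if the housing is lifted more than 8 mm (height (world z) of housing_center above 0.0455 m).
It fails at once if the housing is tipped (angle between housing_center's own z axis and vertical above 0.25 rad).
It fails at once if the lid is thrown wide open (past 1.2 rad) (value of joint lid above 1.2 rad).
It fails at once if something else is moved by more than 20 mm (distance of any of counterweight, eyepiece, tube1, tube2, tube3, screwdriver, jar from where it was at the start of the episode above 0.02 m).
It also fails if it takes over 64 s, if anything falls off the work surface, if the arm or the gripper's body presses on something with over 40 N, if the wrist force passes 120 N, or if a joint passes its speed limit or range.

## Robot

A 7-joint arm with a two-finger parallel gripper is mounted at the origin on the work surface. World frame = base frame: x ahead of the robot, y to its left, z up, the work surface at z = 0. Lengths are in m, angles in degrees, forces in N, time in s.
With the tool pointing down it reaches from about 0.425 to 0.925 m from the base axis. Payload 6.8 kg.
Tool frame: the origin (TCP) lies midway between the tips of the shut fingers; the grasp point (between the pads) lies 19 mm behind it (grasp_offset is the distance from the TCP to the grasp point, in m); z points along the fingers, y is the direction in which the jaws open and shut (so a half turn about z gives the same grasp; the last joint's range is limited). The gripper opens to 85 mm and grips with 20 to 120 N. Pads are 22 mm wide; open, the fingers measure 114 mm over their backs; the gripper's body (76 mm by 85 mm) begins 54 mm behind the grasp point. The pads swing forward as they close: fully open they stand 13 mm farther back than shut.
Start: joints at [64.509, 27.33, 1.283, 89.118, -0.659, 63.558, -4.761], TCP at [0.223, -0.637, 0.231] pointing down, gripper open.
Joint ranges: [-169.35, 169.35], [-19.33, 120.38], [-80.79, 83.38], [13.8, 139.57], [-78.32, 258.32], [9.67, 109.79], [-169.56, 169.56]. Speed limits (degrees/s): [136.94, 136.94, 180, 180, 180, 180, 180].

## Interface

Orientations are given as a 3x3 rotation matrix whose columns are the frame's x, y, z axes.
In Python, from workcell import get_obs, get_image, hand_in, find_in, mark_of, grasp_offset gives the robot as it stands.
- The arm moves only by the tool play_rows, never from a script. Its argument "deltas" is a list of rows, each a list of 7 numbers: the finger opening in cm, from 0 to 8.54, then the shift along the world's x, y, z in cm, then the turn, a rotation vector about the world's x, y, z in rad. A call has 1 to 20 rows; each row shifts and turns the pose as measured when the row begins; what a row does not reach is not made up. A row lasts 1/10 s, in which the tool goes at most 50 mm and 8.59 degrees, less where a joint would pass 70% of its speed; a pose out of reach is approached as far as the arm can. A call with a gripper value outside its range is refused whole. The fingers move at their own pace and stop on an object; the grip force is fixed at half the most. Time passes only in rows, so rows that do not move let the fingers close. It gives the time, the measured TCP pose, the force and the opening at its end, in the units of the state.
- get_obs(): the state, without advancing time (a new reading comes with each control period).
- get_image(name): name is "side" or "top" or "wrist"; returns a dict with "pixels" (480x640x3 uint8, red, green, blue), "K" (3x3 intrinsics, pixels), "rvec" (rotation vector, rad) and "tvec" (3), from world to camera coordinates, as OpenCV has them; the wrist camera has in their place "hand_eye" (4x4, takes a point from camera to tool coordinates, whose origin is the TCP and whose axes are the flange's). Camera axes: x right, y down, z forward; pixel columns grow to the right and rows downward; lengths in m; the calibration is good to about 2 mm. The wrist camera is an equidistant fisheye: a pixel r from the principal point sees the ray r / f radians off the axis. A picture is of the moment at which its call begins: read the wrist's pose just before it. There is no depth.
- hand_in(): hands the job in, once; it reports no verdict.
Trained networks look in a picture, given as the dict that the camera call returned (one of the last four; its "shot" number tells which), for a name from the list of things; names that differ only in an ending like _2 or _b are one class to them, and where a whole thing is asked for, a point or a joint stands for the part that bears it (a point fixed in the world has none). Each returns a list of dicts, best first, with "p" (0 to 1); they miss things now and then, are a little off and sometimes report something else, mostly with a low value. They report only what shows in the picture. A call takes as long as a camera call. They do not tell look-alikes from the thing itself.
- find_in(picture, label): "location" ([x, y, z] in m, in world coordinates, good to about 4 mm: the middle of the surface that is visible of it).
- mark_of(picture, label): "location" ([x, y, z] in m, in world coordinates, good to about 4 mm: a listed point, or the origin of a listed thing).
The state is a dict: "clock": time; "qpos": joint angles; "joint_vel": joint speeds; "joint_torque": joint torques, N m; "position": TCP position; "tcp_rot": TCP orientation; "force": force on the tool from outside, world axes, zero at the start; "torque": the same for the moment, N m; "grip_width": finger opening in m.
Only numpy, scipy, OpenCV 4.12 (cv2) and the standard library are available. Lean on these libraries where they do the work, as an engineer would, in place of code of your own. Each camera call takes 0.05 s, during which the arm holds its last target.

## Working session

There is one attempt and no reset: what is moved stays moved. The work goes in short steps, Python scripts to look and compute and a tool call to move; the robot and the scene stay as the last step left them, time stands still between calls to the robot, and variables do not carry over. Pictures are saved under pics/ and viewed, and the job is handed in when it is done.

Besides the shell and the picture viewer there is one more tool, called after "Emit:" as a command line: name --pt "numbers of a row" for each row, then --argument value for the rest. play_rows: Moves the arm, as the interface text tells. Its arguments: {"type":"object","properties":{"deltas":{"type":"array","items":{"type":"array","items":{"type":"number"}}}},"required":["deltas"]}

```bash
mkdir -p pics; ls; cat > h.py <<'E'
import numpy as np,cv2
from workcell import *
def save(im,n): cv2.imwrite('pics/'+n,im['pixels'][:,:,::-1])
def proj(im,p):
    return cv2.projectPoints(np.array(p,float).reshape(-1,3),np.array(im['rvec'],float),np.array(im['tvec'],float),np.array(im['K'],float),None)[0].reshape(-1,2)
def ray(im,uv,z):
    R=cv2.Rodrigues(np.array(im['rvec'],float))[0];t=np.array(im['tvec'],float)
    d=R.T@np.linalg.inv(np.array(im['K']))@np.array([uv[0],uv[1],1.]);c=-R.T@t
    return c+d*(z-c[2])/d[2]
E
python3 - <<'E'
from h import *
o=get_obs();print({k:np.round(v,3) for k,v in o.items()}, grasp_offset if not callable(grasp_offset) else grasp_offset())
for n in ['top','side']:
    im=get_image(n);save(im,n+'0.png')
    for l in ['housing_center','mark_free','case','hinge','lid_knob','counterweight','eyepiece','tube1','jar','screwdriver']:
        r=mark_of(im,l);print(n,l,[(np.round(a['location'],3).tolist(),round(a['p'],2),proj(im,a['location']).round().tolist()) for a in r[:4]])
E
```

```text
pics
{'clock': np.float64(0.0), 'qpos': array([64.509, 27.377,  1.279, 89.18 , -0.659, 63.557, -4.76 ]), 'joint_vel': array([ 0.031, -0.005, -0.048, -0.123,  0.066,  0.   , -0.137]), 'joint_torque': array([-1.0000e-03, -5.9646e+01,  1.6080e+00, -2.8120e+01,  1.3000e-02,
        9.0000e-03, -0.0000e+00]), 'position': array([ 0.223, -0.637,  0.23 ]), 'tcp_rot': array([[ 0.944,  0.331, -0.001],
       [ 0.331, -0.944,  0.002],
       [-0.   , -0.002, -1.   ]]), 'force': array([-0.445,  0.533, -0.155]), 'torque': array([ 0.038,  0.031, -0.009]), 'grip_width': np.float64(0.085)} 0.0187
top housing_center [([0.48, 0.026, 0.039], 0.8, [[319.0, 269.0]]), ([0.383, 0.071, 0.041], 0.69, [[302.0, 306.0]]), ([0.644, -0.228, -0.0], 0.61, [[409.0, 209.0]])]
top mark_free [([0.528, 0.198, 0.001], 0.85, [[255.0, 254.0]]), ([0.644, 0.425, -0.002], 0.58, [[173.0, 215.0]])]
top case [([0.651, -0.003, 0.0], 0.73, [[328.0, 208.0]]), ([0.48, 0.024, 0.042], 0.26, [[319.0, 269.0]])]
top hinge []
top lid_knob [([0.543, 0.014, 0.098], 0.98, [[323.0, 243.0]])]
top counterweight [([0.482, -0.158, -0.001], 0.78, 
[... 653 characters left out ...]

side case [([0.65, 0.001, 0.006], 0.71, [[281.0, 253.0]]), ([0.477, 0.023, 0.04], 0.67, [[356.0, 260.0]])]
side hinge [([0.718, -0.011, 0.045], 0.77, [[252.0, 233.0]])]
side lid_knob [([0.541, 0.013, 0.099], 0.72, [[328.0, 234.0]]), ([0.722, 0.204, -0.002], 0.3, [[224.0, 322.0]])]
side counterweight [([0.481, -0.16, -0.003], 0.9, [[364.0, 218.0]])]
side eyepiece [([0.639, -0.233, -0.002], 0.8, [[307.0, 191.0]])]
side tube1 [([0.721, 0.206, -0.003], 0.62, [[224.0, 324.0]]), ([0.684, 0.149, -0.0], 0.49, [[249.0, 303.0]]), ([0.531, -0.421, 0.0], 0.22, [[358.0, 153.0]])]
side jar [([0.644, 0.426, -0.002], 0.61, [[227.0, 433.0]])]
side screwdriver [([0.535, -0.418, 0.0], 0.68, [[357.0, 153.0]])]
```

View pics/top0.png

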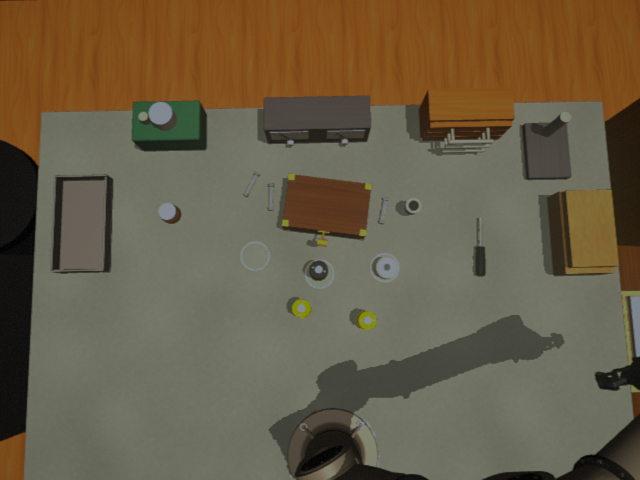

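View pics/side0.png

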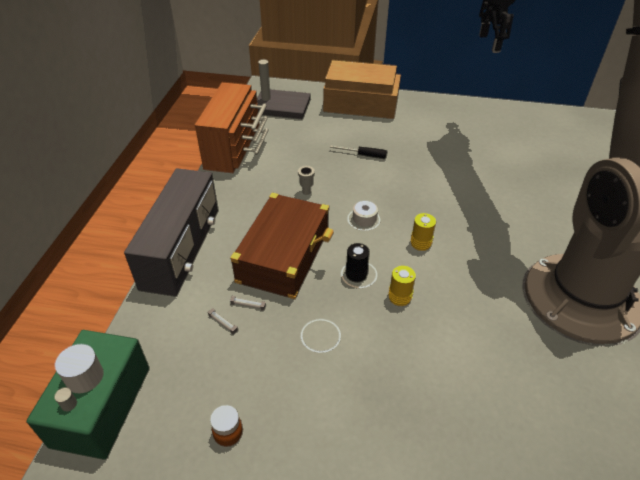

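The black cylinder at top-view pixel (319,269) matches the housing. Its look-alikes are the yellow ones at (302,308) and (367,320). The empty ring is at (255,256), and the ring at (386,268) holds the counterweight. I'll refine these positions next.

```bash
python3 - <<'E'
from h import *
from scipy.optimize import least_squares
ims={n:get_image(n) for n in ['top','side']}
tiles=[]
for n,im in ims.items():
    px=im['pixels'];hsv=cv2.cvtColor(px,cv2.COLOR_RGB2HSV).astype(int);g=px.astype(float).mean(2)
    bg=cv2.medianBlur(g.astype(np.uint8),31).astype(float)
    for name,c,z,r0 in [('free',(.5275,.1985),0,.03825),('hring',(.48,.024),0,.03825)]:
        # maximise mean brightness excess on circle
        best=None
        th=np.linspace(0,2*np.pi,180)
        def score(cx,cy):
            p=np.c_[cx+r0*np.cos(th),cy+r0*np.sin(th),0*th+z]
            uv=proj(im,p).astype(np.float32)
            v=cv2.remap((g-bg).astype(np.float32),uv[:,0].reshape(1,-1),uv[:,1].reshape(1,-1),cv2.INTER_LINEAR)
            return np.clip(v,-5,40).mean()
        S=[(score(c[0]+dx,c[1]+dy),c[0]+dx,c[1]+dy) for dx in np.arange(-.012,.0121,.001) for dy in np.arange(-.012,.0121,.001)]
        print(n,name,np.round(max(S),4))
    uv=proj(im,[.48,.024,.075])[0].round().astype(int)
    m=np.zeros(g.shape,np.uint8);m[uv[1]-12:uv[1]+12,uv[0]-12:uv[0]+12]=1
    mask=((g>110)&(m>0)).astype(np.uint8)
    k,lab,st,cen=cv2.connectedComponentsWithStats(mask)
    for i in range(1,k):
        if st[i,4]>15: print(n,'disc',st[i],ray(im,cen[i],.075).round(4))
    u=proj(im,[.53,.06,.04])[0].round().astype(int)
    cr=px[u[1]-75:u[1]+75,u[0]-100:u[0]+100,::-1];tiles.append(cv2.resize(cr,(800//2*1,300),interpolation=cv2.INTER_CUBIC))
    for l in ['lid_knob','hinge','case','housing_center']:
        print(n,l,[(np.round(a['location'],4).tolist(),round(a['p'],2)) for a in mark_of(im,l)[:1]])
cv2.imwrite('pics/crop1.png',cv2.resize(np.hstack(tiles),(800,300)))
E
```

```text
top free [17.604   0.5245  0.2005]
top hring [13.4957  0.472   0.025 ]
top disc [315 256  16  24 120] [0.4878 0.0062 0.075 ]
top disc [315 266   8   7  44] [0.4765 0.0274 0.075 ]
top lid_knob [([0.5421, 0.0154, 0.0976], 0.95)]
top hinge []
top case [([0.6431, -0.0013, -0.0003], 0.86)]
top housing_center [([0.3834, 0.0704, 0.0398], 0.85)]
side free [31.312   0.5235  0.1995]
side hring [15.3879  0.47    0.024 ]
side disc [344 237  24  24 224] [0.4881 0.006  0.075 ]
side disc [353 245  10  11  67] [0.4755 0.0258 0.075 ]
side lid_knob [([0.5419, 0.0144, 0.101], 0.82)]
side hinge [([0.7178, -0.0137, 0.0436], 0.56)]
side case [([0.6486, 0.0044, 0.0035], 0.84)]
side housing_center [([0.3407, -0.096, 0.037], 0.98)]
```

View pics/crop1.png

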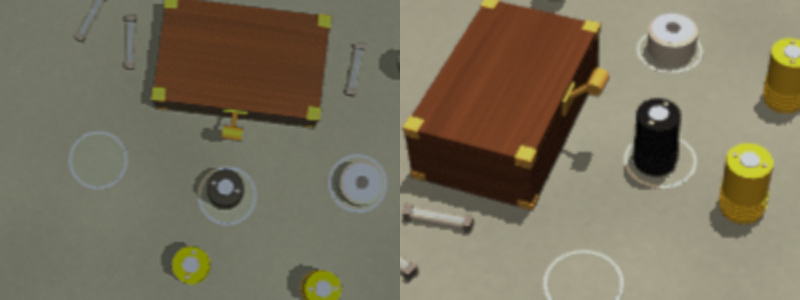

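Two checks agree: the free ring is centred at about (0.524, 0.200) and the housing at about (0.476, 0.026). Next I'll get the case yaw from its brass corners.

```bash
python3 - <<'E'
from h import *
for n in ['top','side']:
    im=get_image(n);px=im['pixels']
    hsv=cv2.cvtColor(px,cv2.COLOR_RGB2HSV)
    for cc in [(.58,.12),(.58,-.10),(.72,.1),(.72,-.12),(.542,.0145)]:
        z=.08 if cc[0]!=.542 else .099
        u=proj(im,[*cc,z])[0].round().astype(int)
        m=np.zeros(px.shape[:2],np.uint8);m[u[1]-16:u[1]+16,u[0]-16:u[0]+16]=1
        mask=cv2.inRange(hsv,(20,150,110),(35,255,255))//255*m
        k,lab,st,cen=cv2.connectedComponentsWithStats(mask)
        print(n,cc,[(st[i,4],ray(im,cen[i],z).round(4).tolist()) for i in range(1,k) if st[i,4]>8])
E
```

```text
top (0.58, 0.12) [(np.int32(42), [0.6003, 0.1113, 0.08])]
top (0.58, -0.1) [(np.int32(41), [0.5702, -0.0892, 0.08])]
top (0.72, 0.1) [(np.int32(35), [0.7228, 0.0933, 0.08])]
top (0.72, -0.12) [(np.int32(34), [0.6921, -0.1082, 0.08])]
top (0.542, 0.0145) [(np.int32(71), [0.5489, 0.0163, 0.099])]
side (0.58, 0.12) [(np.int32(66), [0.5985, 0.1116, 0.08])]
side (0.58, -0.1) [(np.int32(33), [0.5688, -0.0895, 0.08])]
side (0.72, 0.1) [(np.int32(51), [0.721, 0.0933, 0.08])]
side (0.72, -0.12) [(np.int32(26), [0.6907, -0.1078, 0.08])]
side (0.542, 0.0145) [(np.int32(48), [0.5434, 0.0101, 0.099]), (np.int32(20), [0.5688, 0.0343, 0.099])]
```

Emit:
play_rows --pt "8.5 3.1 2.85 0 0 0 -0.05" --pt "8.5 3.1 2.85 0 0 0 -0.05" --pt "8.5 3.1 2.85 0 0 0 -0.05" --pt "8.5 3.1 2.85 0 0 0 -0.05" --pt "8.5 3.1 2.85 0 0 0 -0.05" --pt "8.5 3.1 2.85 0 0 0 -0.05" --pt "8.5 3.1 2.85 0 0 0 -0.05" --pt "8.5 3.1 2.85 0 0 0 -0.05" --pt "8.5 3.1 2.85 0 0 0 -0.05" --pt "8.5 -0.2 4 0 0 0 0" --pt "8.5 -0.2 4 0 0 0 0" --pt "8.5 -0.2 4 0 0 0 0" --pt "8.5 -0.2 4 0 0 0 0" --pt "8.5 -0.2 4 0 0 0 0" --pt "8.5 -0.2 4 0 0 0 0" --pt "8.5 -0.2 4 0 0 0 0" --pt "8.5 -0.2 3 0 0 0 0"

```text
clock: 3.4
position: [0.4907, -0.0519, 0.2333]
tcp_rot: [[0.99, -0.142, 0.003], [-0.142, -0.99, -0.004], [0.004, 0.004, -1.0]]
force: [-0.0, -0.4, 0.0]
grip_width: 0.0848
```

Emit:
play_rows --pt "8.5 -0.5 3 -2 0 0 0" --pt "8.5 -0.5 2.5 -3 0 0 0" --pt "8.5 -0.4 2 -3 0 0 0" --pt "8.5 0 0.5 -3 0 0 0" --pt "8.5 0 0 0 0 0 0" --pt "8.5 0 0 0 0 0 0"

```text
clock: 4.0
position: [0.4778, 0.0374, 0.1241]
tcp_rot: [[0.991, -0.133, 0.012], [-0.133, -0.991, -0.002], [0.012, 0.0, -1.0]]
force: [-0.0, -0.2, 0.0]
grip_width: 0.0848
```

```bash
python3 - <<'E'
from h import *
o=get_obs();im=get_image('wrist');save(im,'w1.png')
print(o['position'].round(4) if hasattr(o['position'],'round') else o['position'],np.round(o['force'],1))
K=np.array(im['K']);H=np.array(im['hand_eye']);print(K.round(1).tolist(),H.round(4).tolist())
for l in ['housing_center','lid_knob','mark_free']:
    print(l,[(np.round(a['location'],4).tolist(),round(a['p'],2)) for a in mark_of(im,l)[:3]])
E
```

```text
[0.4778 0.0374 0.1241] [-0.  -0.2  0. ]
[[371.6, 0.0, 312.7], [0.0, 371.6, 242.4], [0.0, 0.0, 1.0]] [[0.0003, -0.9487, -0.316, 0.0807], [1.0, 0.0004, -0.0002, 0.0005], [0.0003, -0.316, 0.9487, -0.1437], [0.0, 0.0, 0.0, 1.0]]
housing_center [([0.3714, 0.0698, 0.0385], 0.78), ([0.3404, -0.0951, 0.0382], 0.64)]
lid_knob [([0.5427, 0.0116, 0.1011], 0.9)]
mark_free [([0.5227, 0.2002, 0.0022], 0.8)]
```

View pics/w1.png

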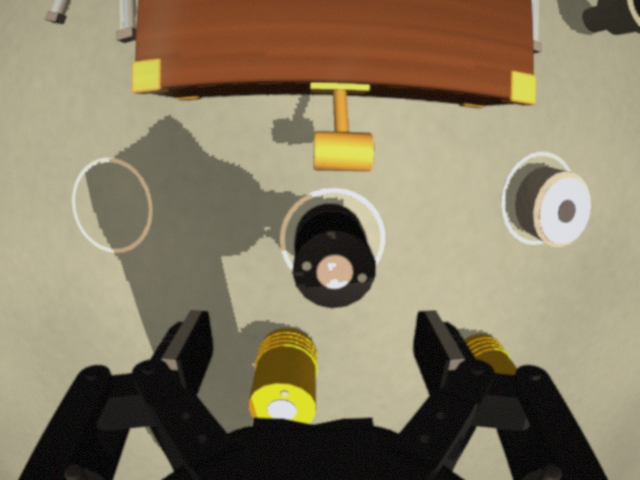

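```bash
cat >> h.py <<'E'
def wray(im,o,uv,z):
    K=np.array(im['K']);H=np.array(im['hand_eye']);d=np.array(uv)-K[:2,2];r=np.hypot(*d);a=r/K[0,0]
    v=np.r_[np.sin(a)*d/r,np.cos(a)];R=np.array(o['tcp_rot'])
    c=R@H[:3,3]+np.array(o['position']);w=R@H[:3,:3]@v
    return (c+w*(z-c[2])/w[2]).round(4)
E
python3 - <<'E'
from h import *
o=get_obs();im=get_image('wrist')
for uv,z in [((334,271),.075),((334,269),.075),((344,151),.099),((112,205),0),((332,237),0)]: print(uv,wray(im,o,uv,z))
E
```

```text
(334, 271) [0.4768 0.0244 0.075 ]
(334, 269) [0.478  0.0243 0.075 ]
(344, 151) [0.5442 0.013  0.099 ]
(112, 205) [0.5257 0.1959 0.    ]
(332, 237) [0.474  0.0222 0.    ]
```

Emit:
play_rows --pt "8.5 -0.15 -1.2 0 0 0 0" --pt "8.5 0 0 -1.5 0 0 0" --pt "8.5 0 0 -2 0 0 0" --pt "8.5 0 0 -2 0 0 0" --pt "8.5 0 0 -1.8 0 0 0" --pt "8.5 0 0 -1.0 0 0 0" --pt "8.5 0 0 0 0 0 0" --pt "8.5 0 0 0 0 0 0"

```text
clock: 5.05
position: [0.4811, 0.0156, 0.0448]
tcp_rot: [[0.989, -0.144, 0.026], [-0.144, -0.99, -0.005], [0.026, 0.001, -1.0]]
force: [0.4, -0.6, 0.5]
grip_width: 0.0848
```

```bash
python3 - <<'E'
from h import *
im=get_image('wrist');save(im,'w2.png')
im=get_image('side');save(im,'s2.png')
E
```

```text
(no output)
```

View pics/w2.png

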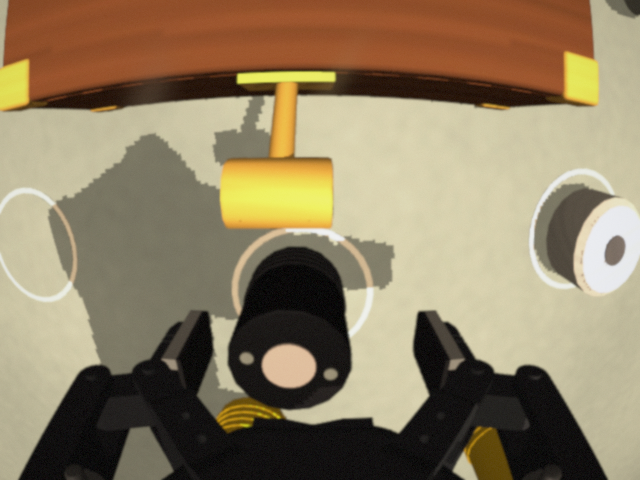

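View pics/s2.png

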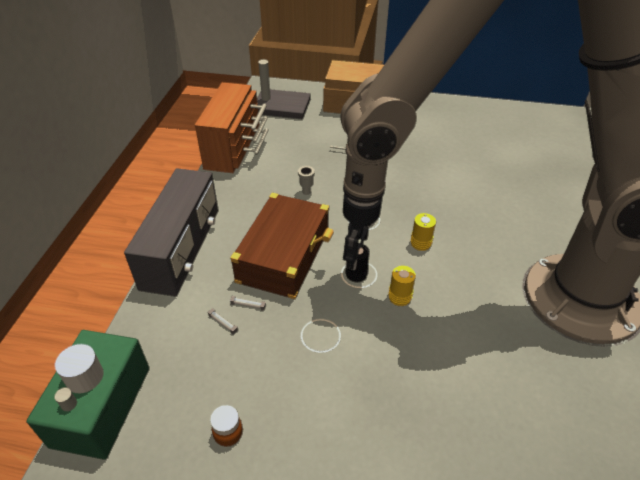

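Emit:
play_rows --pt "8.5 -0.4 1.0 0 0 0.026 0" --pt "8.5 0 0 -0.4 0 0 0" --pt "8.5 0 0 -0.4 0 0 0" --pt "8.5 0 0 0 0 0 0"

```text
clock: 5.55
position: [0.4792, 0.0255, 0.0388]
tcp_rot: [[0.99, -0.144, 0.006], [-0.144, -0.99, -0.004], [0.006, 0.003, -1.0]]
force: [-0.3, -0.1, -0.1]
grip_width: 0.0853
```

```bash
python3 - <<'E'
from h import *
o=get_obs();im=get_image('wrist');save(im,'w3.png');print(o['position'])
E
```

```text
[0.47919367 0.02548066 0.03884554]
```

View pics/w3.png

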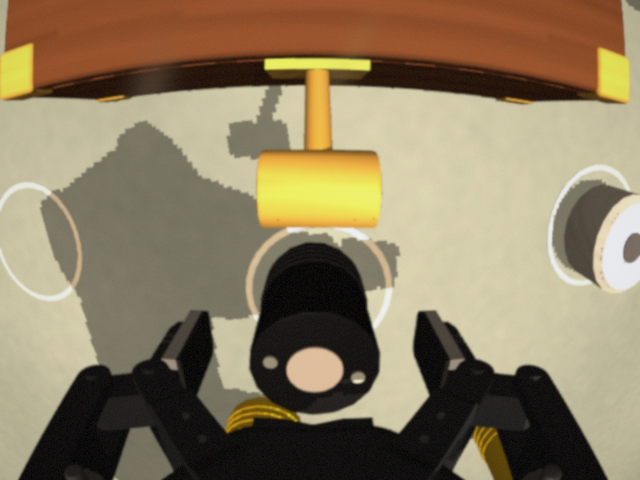

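Emit:
play_rows --pt "8.5 -0.25 0 -0.4 0 0.006 0" --pt "7 0 0 0 0 0 0" --pt "6 0 0 0 0 0 0" --pt "5.2 0 0 0 0 0 0" --pt "4.9 0 0 0 0 0 0" --pt "4.6 0 0 0 0 0 0" --pt "4.6 0 0 0 0 0 0"

```text
clock: 6.3
position: [0.4764, 0.025, 0.0349]
tcp_rot: [[0.99, -0.144, -0.001], [-0.144, -0.99, -0.004], [0.0, 0.004, -1.0]]
force: [0.7, 0.1, -1.8]
grip_width: 0.047
```

```bash
python3 - <<'E'
from h import *
o=get_obs();im=get_image('wrist');save(im,'w4.png');print(o['position'],o['force'])
E
```

```text
[0.47640876 0.02502193 0.03491684] [ 0.66500868  0.06823639 -1.78776128]
```

View pics/w4.png

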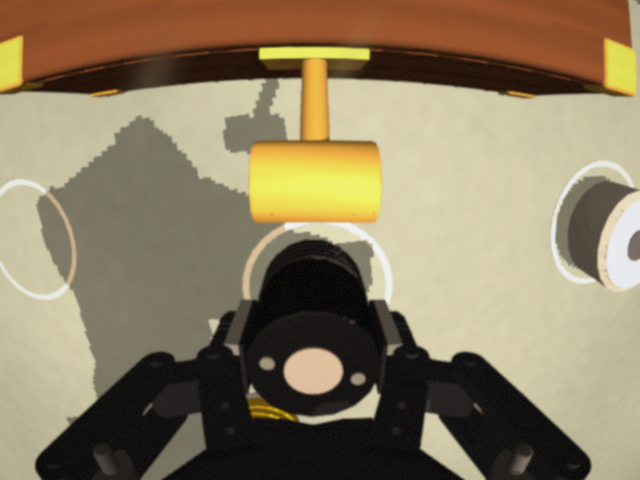

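Emit:
play_rows --pt "4.6 0 0.6 0 0 0 0" --pt "4.6 0 1.2 0 0 0 0" --pt "4.6 0 1.2 0 0 0 0" --pt "4.6 0 1.2 0 0 0 0" --pt "4.6 0 0.8 0 0 0 0" --pt "4.6 0 0 0 0 0 0"

```text
clock: 6.95
position: [0.4764, 0.0766, 0.035]
tcp_rot: [[0.989, -0.146, -0.001], [-0.146, -0.989, -0.007], [0.0, 0.007, -1.0]]
force: [0.3, -0.7, 0.5]
grip_width: 0.0473
```

Emit:
play_rows --pt "4.6 0.2 0.8 0 0 0 0" --pt "4.6 0.5 1.3 0 0 0 0" --pt "4.6 0.6 1.4 0 0 0 0" --pt "4.6 0.6 1.4 0 0 0 0" --pt "4.6 0.6 1.4 0 0 0 0" --pt "4.6 0.6 1.4 0 0 0 0" --pt "4.6 0.5 1.2 0 0 0 0" --pt "4.6 0.3 0.6 0 0 0 0" --pt "4.6 0 0 0 0 0 0"

```text
clock: 7.85
position: [0.5089, 0.1592, 0.0356]
tcp_rot: [[0.987, -0.157, -0.02], [-0.158, -0.987, -0.03], [-0.015, 0.033, -0.999]]
force: [-0.0, -0.9, 2.4]
grip_width: 0.047
```

```bash
python3 - <<'E'
from h import *
o=get_obs();im=get_image('wrist');save(im,'w5.png');print(o['position'],o['force'])
im=get_image('side');save(im,'s5.png')
E
```

```text
[0.50886113 0.15916724 0.03560119] [-0.03129584 -0.88775372  2.38615153]
```

View pics/w5.png

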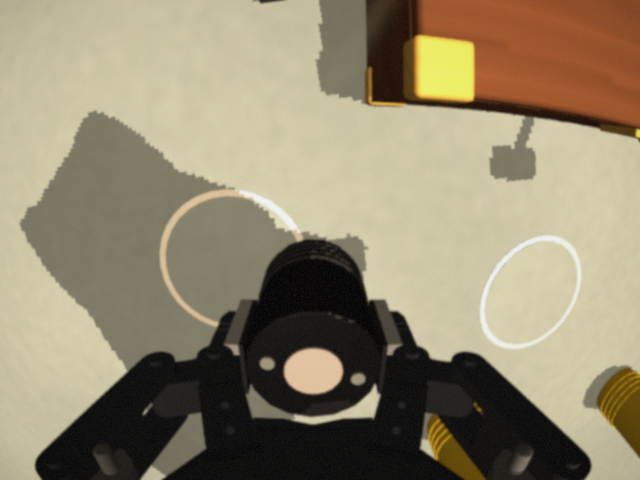

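View pics/s5.png

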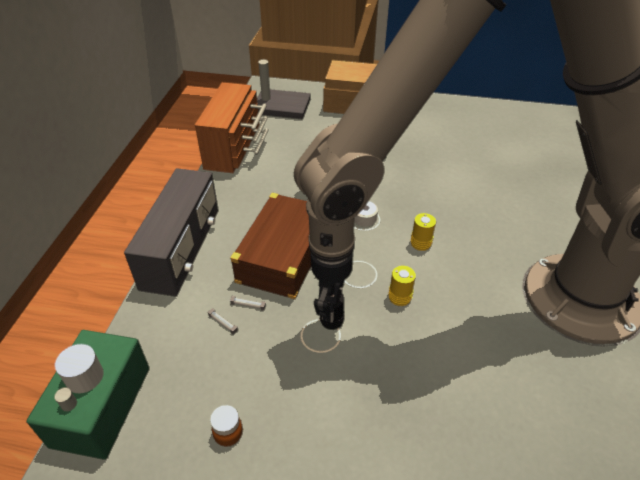

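Emit:
play_rows --pt "4.6 0 0 0 0.015 -0.01 0" --pt "4.6 0.2 0.5 0 0.01 -0.008 0.005" --pt "4.6 0.3 0.8 0 0.007 -0.005 0.005" --pt "4.6 0.3 0.8 0 0.005 -0.003 0" --pt "4.6 0.3 0.8 0 0.005 -0.003 0" --pt "4.6 0.2 0.5 0 0.004 -0.002 0" --pt "4.6 0 0 0 0 0 0"

```text
clock: 8.65
position: [0.5168, 0.1797, 0.0351]
tcp_rot: [[0.988, -0.157, 0.002], [-0.157, -0.988, 0.004], [0.002, -0.005, -1.0]]
force: [1.1, 1.9, 0.2]
grip_width: 0.0466
```

Emit:
play_rows --pt "4.6 0.3 0.7 0 -0.001 0 0" --pt "4.6 0.3 0.8 0 0 0 0" --pt "4.6 0.2 0.6 0 0 0 0" --pt "4.6 0 0 0 0 0 0"

```text
clock: 9.05
position: [0.5229, 0.1947, 0.0349]
tcp_rot: [[0.987, -0.162, -0.002], [-0.162, -0.987, -0.003], [-0.002, 0.004, -1.0]]
force: [0.6, 1.3, -1.2]
grip_width: 0.0471
```

```bash
python3 - <<'E'
from h import *
o=get_obs();im=get_image('wrist');save(im,'w6.png');print(o['position'],o['force'])
print([(np.round(a['location'],4).tolist(),round(a['p'],2)) for a in mark_of(im,'mark_free')[:3]])
E
```

```text
[0.52293178 0.19474862 0.03494667] [ 0.60147555  1.32675043 -1.15552253]
[]
```

View pics/w6.png

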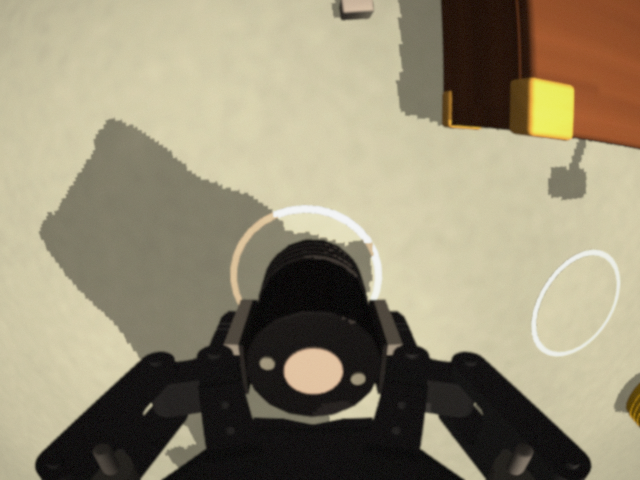

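```bash
python3 - <<'E'
from h import *
o=get_obs();im=get_image('wrist')
P=[wray(im,o,u,0)[:2] for u in [(234,270),(246,230),(270,215),(305,208),(340,217),(365,235),(379,270)]]
P=np.array(P);A=np.c_[2*P,np.ones(len(P))];s=np.linalg.lstsq(A,(P**2).sum(1),rcond=None)[0];print(s[:2],np.sqrt(s[2]+s[:2]@s[:2]))
print(wray(im,o,(314,371),.075))
E
```

```text
[0.52408792 0.19806919] 0.03884877750230051
[0.5218 0.1942 0.075 ]
```

Housing is ~4 mm short in y and ~2 mm short in x, so I'll nudge it once more and then open gently.

Emit:
play_rows --pt "4.6 0.15 0.4 0 0 0 0" --pt "4.6 0.1 0.2 0 0 0 0" --pt "4.6 0 0 0 0 0 0" --pt "5 0 0 0 0 0 0" --pt "5.6 0 0 0 0 0 0" --pt "7 0 0 0 0 0 0" --pt "8.5 0 0 0 0 0 0" --pt "8.5 0 0 0 0 0 0" --pt "8.5 0 0 0 0 0 0"

```text
clock: 10.1
position: [0.5237, 0.1976, 0.0346]
tcp_rot: [[0.987, -0.164, -0.006], [-0.164, -0.986, -0.007], [-0.005, 0.008, -1.0]]
force: [-0.2, 0.8, 0.3]
grip_width: 0.0848
```

```bash
python3 - <<'E'
from h import *
o=get_obs();im=get_image('wrist');save(im,'w7.png');print(o['position'],o['force'])
E
```

```text
[0.52373047 0.19758214 0.03459511] [-0.2145612   0.79158351  0.27984362]
```

View pics/w7.png

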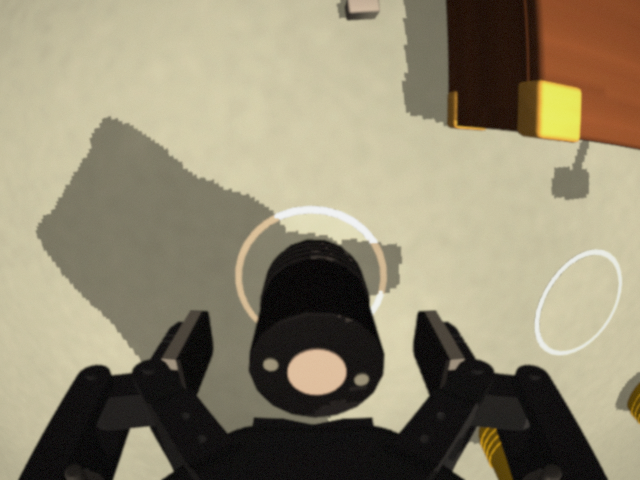

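Emit:
play_rows --pt "8.5 0 0 1.5 0 0 0" --pt "8.5 0 0 2.5 0 0 0" --pt "8.5 0 0 3.5 0 0 0" --pt "8.5 0 0 4 0 0 0" --pt "8.5 0 0 3 0 0 0" --pt "8.5 -1.5 -3 0 0 0 0" --pt "8.5 -2 -4 0 0 0 0" --pt "8.5 -2 -4 0 0 0 0" --pt "8.5 -0.5 -4 0 0 0 0" --pt "8.5 0 -2 0 0 0 0" --pt "8.5 0 0 0 0 0 0"

```text
clock: 11.25
position: [0.4604, 0.0244, 0.1976]
tcp_rot: [[0.987, -0.16, 0.005], [-0.16, -0.987, -0.003], [0.005, 0.002, -1.0]]
force: [-0.1, 1.1, 0.1]
grip_width: 0.0851
```

```bash
python3 - <<'E'
from h import *
o=get_obs();print(np.round(o['tcp_rot'],3).tolist())
w=get_image('wrist');save(w,'w8.png')
for l in ['lid_knob','mark_free','housing_center']:print(l,[(np.round(a['location'],4).tolist(),round(a['p'],2)) for a in mark_of(w,l)[:3]])
im=get_image('side');save(im,'s8.png')
for l in ['lid_knob','housing_center','hinge']:print(l,[(np.round(a['location'],4).tolist(),round(a['p'],2)) for a in mark_of(im,l)[:3]])
E
```

```text
[[0.987, -0.16, 0.005], [-0.16, -0.987, -0.003], [0.005, 0.002, -1.0]]
lid_knob [([0.5391, 0.0154, 0.0998], 0.56)]
mark_free []
housing_center [([0.3732, 0.0676, 0.0381], 0.94), ([0.3407, -0.094, 0.0399], 0.76), ([0.52, 0.1969, 0.0361], 0.75)]
lid_knob [([0.5414, 0.0137, 0.0998], 0.6)]
housing_center [([0.3769, 0.0711, 0.0373], 0.88), ([0.3426, -0.0961, 0.0362], 0.78), ([0.7186, -0.0118, 0.0426], 0.43)]
hinge [([0.7197, -0.012, 0.0433], 0.57)]
```

View pics/w8.png

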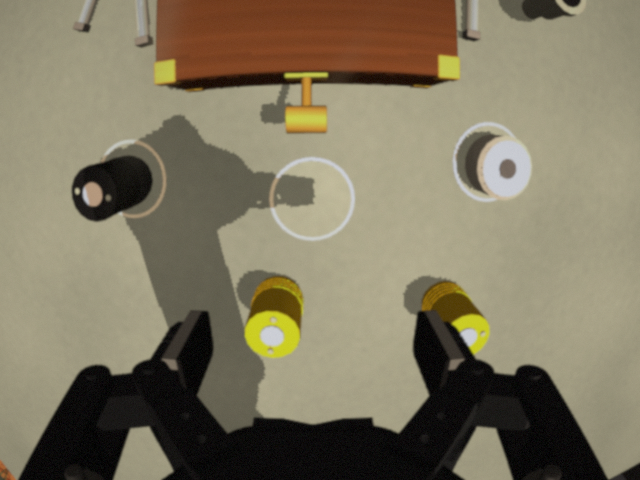

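View pics/s8.png

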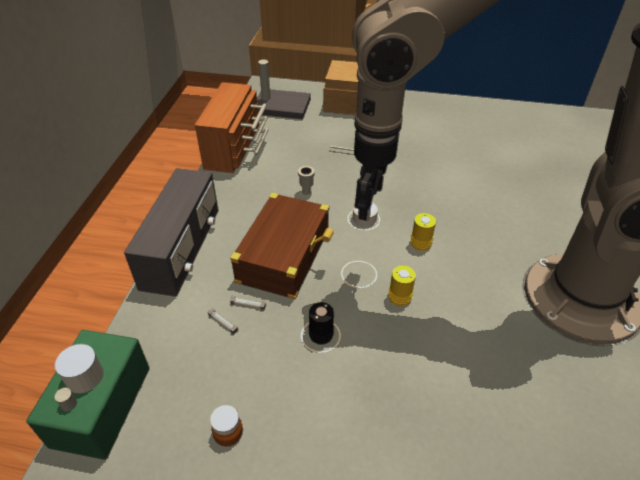

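```bash
python3 - <<'E'
from h import *
im=get_image('side');px=im['pixels'];g=px.mean(2)
u=proj(im,[.524,.199,.075])[0].round().astype(int);print(u)
m=np.zeros(g.shape,bool);m[u[1]-9:u[1]+9,u[0]-12:u[0]+12]=1
hs=(px[:,:,0]>120)&m
k,lab,st,cen=cv2.connectedComponentsWithStats(hs.astype(np.uint8))
for i in range(1,k): print(st[i],ray(im,cen[i],.075).round(4))
y0,x0=u[1]-30,u[0]-40
cv2.imwrite('pics/c8.png',cv2.resize(px[y0:y0+75,x0:x0+100,::-1],(800,600),interpolation=cv2.INTER_CUBIC))
E
```

```text
[320 312]
[308 303   5   2   6] [0.5472 0.183  0.075 ]
[316 307  11   9  69] [0.5225 0.1976 0.075 ]
[316 316   2   2   4] [0.5284 0.2116 0.075 ]
```

View pics/c8.png

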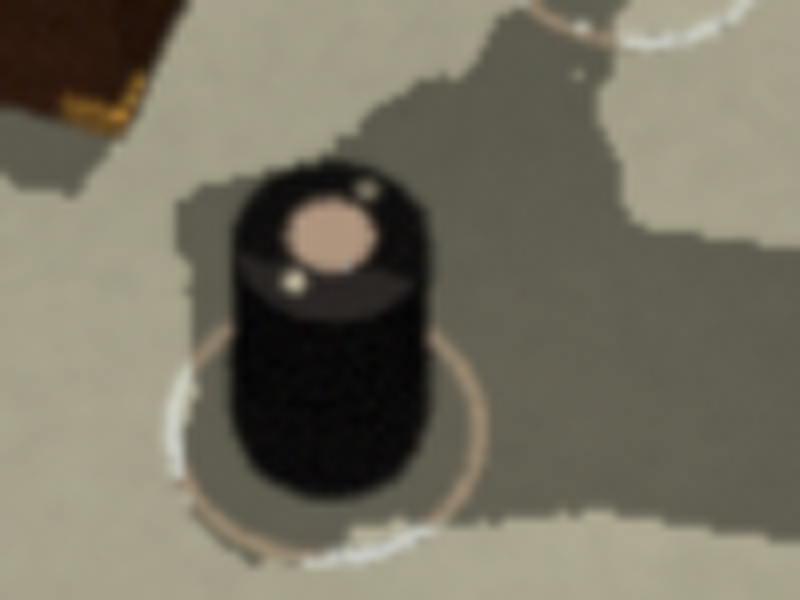

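Emit:
play_rows --pt "8.5 0 0 0 -0.016 -0.1 0.01" --pt "8.5 0 0 0 -0.016 -0.109 0" --pt "8.5 0.5 0 0 -0.016 -0.109 0" --pt "8.5 1.5 0 -1 -0.016 -0.109 0" --pt "8.5 1.5 -0.2 -1 0 0 0" --pt "8.5 1.5 -0.3 -1 0 0 0" --pt "8.5 0.5 0 -1 0 0 0" --pt "8.5 0 0 0 0 0 0" --pt "8.5 0 0 0 0 0 0"

```text
clock: 12.6
position: [0.5156, 0.027, 0.1569]
tcp_rot: [[0.9, -0.137, 0.413], [-0.124, -0.991, -0.06], [0.418, 0.003, -0.909]]
force: [-0.0, 0.1, 0.3]
grip_width: 0.0848
```

```bash
python3 - <<'E'
from h import *
o=get_obs();R=np.array(o['tcp_rot']);print(np.round(o['qpos'],1))
w=get_image('wrist');save(w,'w9.png')
for l in ['lid_knob']:print(l,[(np.round(a['location'],4).tolist(),round(a['p'],2)) for a in mark_of(w,l)[:3]])
k=np.array([.542,.015,.099])
print('tcp target',k+.018*R[:,2],'knob in tool',R.T@(k-o['position']))
E
```

```text
[ -10.     9.    -6.8  132.1   35.3   19.6 -145.9]
lid_knob [([0.5411, 0.0178, 0.1013], 0.8)]
tcp target [0.54943917 0.01391477 0.08264515] knob in tool [0.0010927  0.00802223 0.06420435]
```

View pics/w9.png

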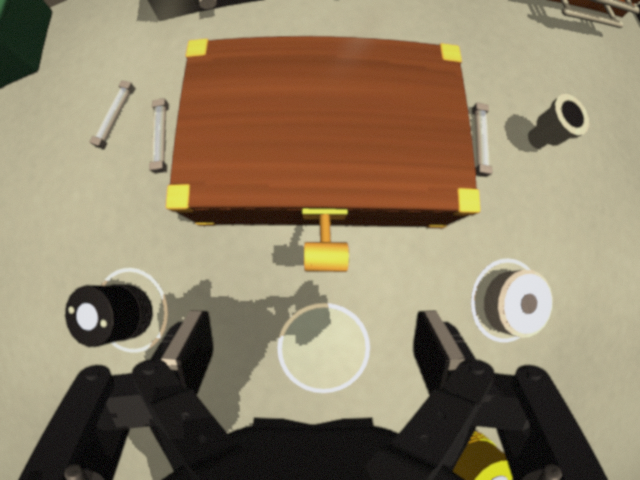

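Emit:
play_rows --pt "8.5 0 -0.8 0 0 0 0" --pt "8.5 0.4 0 -1 0 0 0" --pt "8.5 0.7 -0.1 -1.5 0 0 0" --pt "8.5 0.5 -0.1 -1 0 0 0" --pt "8.5 0 0 0 0 0 0" --pt "8.5 0 0 0 0 0 0"

```text
clock: 13.3
position: [0.5328, 0.0172, 0.1256]
tcp_rot: [[0.897, -0.137, 0.42], [-0.124, -0.991, -0.059], [0.424, 0.001, -0.906]]
force: [0.8, -0.3, 0.3]
grip_width: 0.085
```

```bash
python3 - <<'E'
from h import *
o=get_obs();R=np.array(o['tcp_rot']);print(np.round(o['qpos'],1))
w=get_image('wrist');save(w,'w10.png')
for l in ['lid_knob']:print(l,[(np.round(a['location'],4).tolist(),round(a['p'],2)) for a in mark_of(w,l)[:3]])
k=np.array([.542,.015,.099])
print('tcp target',k+.018*R[:,2],'knob in tool',R.T@(k-o['position']))
E
```

```text
[ -12.1   13.7   -2.4  132.2   43.3   14.4 -152.5]
lid_knob [([0.541, 0.0149, 0.099], 0.91), ([0.4835, -0.1536, 0.0003], 0.34)]
tcp target [0.54955839 0.01394175 0.08269813] knob in tool [-0.00270919  0.00092142  0.02809478]
```

View pics/w10.png

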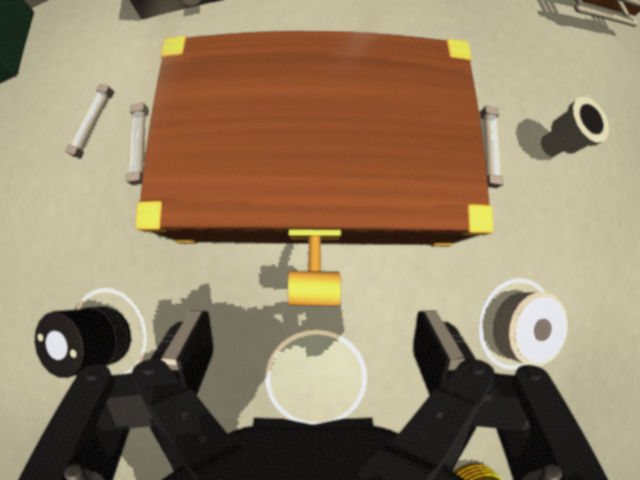

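Emit:
play_rows --pt "8.5 0 0 0 0.015 0.1 0" --pt "8.5 0 0 0 0.015 0.1 0" --pt "8.5 0 0 0 0 0 0" --pt "8.5 0.3 -0.1 -1 0 0 0" --pt "8.5 0.3 -0.1 -1 0 0 0" --pt "8.5 0.3 -0.1 -1 0 0 0" --pt "8.5 0 0 0 0 0 0"

```text
clock: 14.1
position: [0.5402, 0.0136, 0.0942]
tcp_rot: [[0.956, -0.136, 0.26], [-0.13, -0.991, -0.041], [0.263, 0.005, -0.965]]
force: [-0.2, 0.1, -1.6]
grip_width: 0.085
```

```bash
python3 - <<'E'
from h import *
o=get_obs();R=np.array(o['tcp_rot']);print(np.round(o['qpos'],1))
w=get_image('wrist');save(w,'w11.png')
for l in ['lid_knob']:print(l,[(np.round(a['location'],4).tolist(),round(a['p'],2)) for a in mark_of(w,l)[:3]])
k=np.array([.542,.015,.099])
print('tcp target',k+.018*R[:,2],'knob in tool',R.T@(k-o['position']))
E
```

```text
[  -0.3   20.2  -12.8  124.8   25.4   23.1 -131.9]
lid_knob [([0.5427, 0.0174, 0.099], 0.72)]
tcp target [0.54667137 0.01427081 0.08163202] knob in tool [ 0.00283029 -0.00165551 -0.00423052]
```

View pics/w11.png

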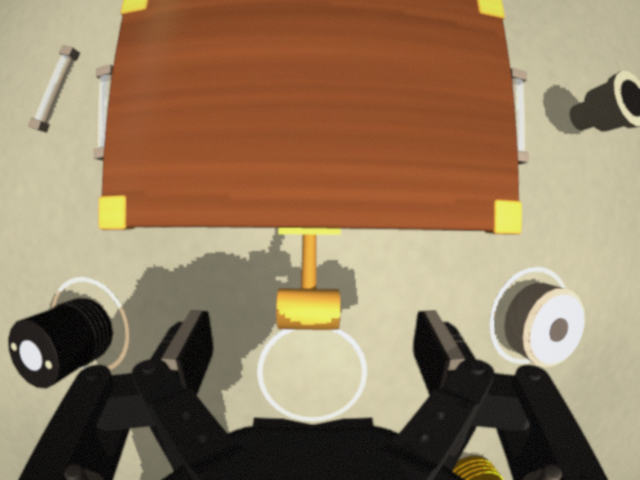

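Emit:
play_rows --pt "8.5 0.3 0.15 -0.5 0 0 0" --pt "8.5 0.3 0.1 -0.6 0 0 0" --pt "8.5 0.1 0 -0.2 0 0 0" --pt "8.5 0 0 0 0 0 0"

```text
clock: 14.6
position: [0.5485, 0.0176, 0.0817]
tcp_rot: [[0.956, -0.134, 0.262], [-0.128, -0.991, -0.04], [0.265, 0.004, -0.964]]
force: [-0.0, 0.3, -0.0]
grip_width: 0.085
```

```bash
python3 - <<'E'
from h import *
o=get_obs();R=np.array(o['tcp_rot'])
w=get_image('wrist');save(w,'w12.png')
k=np.array([.542,.015,.099])
print('tcp target',k+.018*R[:,2],'knob in tool',R.T@(k-o['position']))
E
```

```text
tcp target [0.54671512 0.01428808 0.08164313] knob in tool [-0.00125378  0.00355772 -0.01829286]
```

View pics/w12.png

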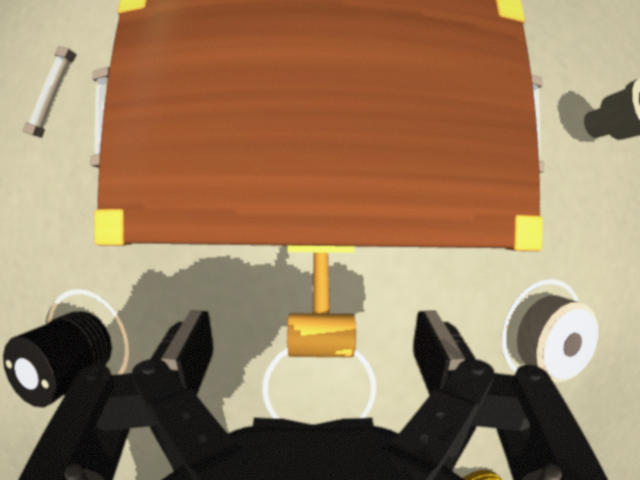

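Emit:
play_rows --pt "8.5 -0.05 -0.3 0 0 0 0" --pt "7 0 0 0 0 0 0" --pt "5.5 0 0 0 0 0 0" --pt "4 0 0 0 0 0 0" --pt "3 0 0 0 0 0 0" --pt "2.4 0 0 0 0 0 0" --pt "2 0 0 0 0 0 0" --pt "2 0 0 0 0 0 0" --pt "2 0 0 0 0 0 0"

```text
clock: 15.55
position: [0.5481, 0.0145, 0.0827]
tcp_rot: [[0.955, -0.134, 0.263], [-0.129, -0.991, -0.039], [0.266, 0.004, -0.964]]
force: [-0.8, -0.1, 0.4]
grip_width: 0.0251
```

```bash
python3 - <<'E'
from h import *
o=get_obs();R=np.array(o['tcp_rot']);print(np.round(o['qpos'],1))
w=get_image('wrist');save(w,'w13.png')
k=np.array([.542,.015,.099])
print('tcp target',k+.018*R[:,2],'knob in tool',R.T@(k-o['position']))
E
```

```text
[  -1.1   21.8  -11.8  124.4   26.8   21.7 -133.2]
tcp target [0.54673843 0.01429539 0.08164918] knob in tool [-0.00152659  0.00035846 -0.01735038]
```

View pics/w13.png

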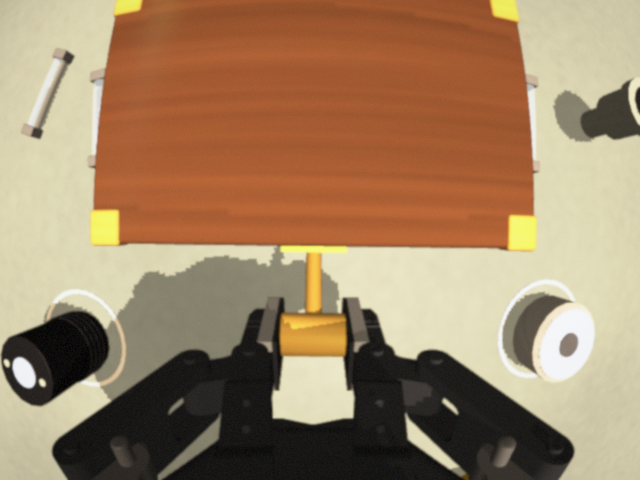

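```bash
cat > arc.py <<'E'
from h import *
import sys
yaw=np.radians(-8.5);X=np.array([np.cos(yaw),np.sin(yaw),0]);Y=np.array([-np.sin(yaw),np.cos(yaw),0])
H=np.array([.5419,.0150,.045])+.174*X
def state():
    o=get_obs();R=np.array(o['tcp_rot']);p=np.array(o['position'])
    k=p-.0174*R[:,2]-H; a=np.arctan2(k[2],-k@X);th=a-np.arctan2(54,174)
    tilt=np.arctan2(-R[:,2]@X,-R[2,2])
    jy=R[:,1]*np.sign(R[1,1]); 
    print('t',round(float(o['clock']),2),'theta deg %.2f'%np.degrees(th),'r %.4f'%np.hypot(k[2],k@X),'lat %.4f'%(k@Y),'tilt %.1f'%np.degrees(tilt),'jaw',np.round(jy,3),'F',np.round(o['force'],1),'q',np.round(o['qpos'],1),'w',round(float(o['grip_width']),4))
    return o,R,p,th,tilt,jy
def plan(th1,n,tilt1):
    o,R,p,th,tilt,jy=state()
    for i in range(1,n+1):
        s=lambda j:(th+(th1-th)*j/n,tilt+(tilt1-tilt)*j/n)
        def tcp(j):
            t,ti=s(j);a=t+np.arctan2(54,174);d=-np.cos(ti)*np.array([0,0,1])-np.sin(ti)*X
            return H+.182*(-np.cos(a)*X+np.sin(a)*np.array([0,0,1]))+.0174*d
        st=tcp(i)-(p if i==1 else tcp(i-1)); w=Y*((tilt1-tilt)/n)
        print(i,(st*100).round(2),w.round(4))
    # orientation correction so jaw -> Y
    print('corr rotvec',np.cross(jy,Y).round(4))
if len(sys.argv)>1:
    plan(np.radians(float(sys.argv[1])),int(sys.argv[2]),np.radians(float(sys.argv[3])))
else: state()
E
python3 arc.py 12 6 -5
```

```text
t 15.6 theta deg 0.29 r 0.1808 lat 0.0004 tilt -15.4 jaw [ 0.135  0.991 -0.004] F [-0.   1.3  1. ] q [  -1.1   21.8  -11.8  124.4   26.8   21.7 -133.2] w 0.0244
1 [ 0.03 -0.04  0.61] [0.0045 0.03   0.    ]
2 [ 0.16 -0.02  0.57] [0.0045 0.03   0.    ]
3 [ 0.18 -0.03  0.56] [0.0045 0.03   0.    ]
4 [ 0.2  -0.03  0.56] [0.0045 0.03   0.    ]
5 [ 0.22 -0.03  0.55] [0.0045 0.03   0.    ]
6 [ 0.24 -0.04  0.54] [0.0045 0.03   0.    ]
corr rotvec [ 0.0035 -0.0005 -0.0134]
```

Emit:
play_rows --pt "2 0.05 -0.03 0.6 0.0045 0.03 0" --pt "2 0.15 -0.02 0.57 0.0045 0.03 0" --pt "2 0.18 -0.03 0.56 0.0045 0.03 0" --pt "2 0.2 -0.03 0.56 0.0045 0.03 0" --pt "2 0.22 -0.03 0.55 0.0045 0.03 0" --pt "2 0.24 -0.04 0.54 0.0045 0.03 0"

```text
clock: 16.2
position: [0.5591, 0.0128, 0.1161]
tcp_rot: [[0.988, -0.134, 0.08], [-0.133, -0.991, -0.009], [0.08, -0.001, -0.997]]
force: [2.2, 0.2, -3.4]
grip_width: 0.0247
```

```bash
python3 arc.py 26 8 8; python3 -c "
from h import *
save(get_image('side'),'s14.png');save(get_image('wrist'),'w14.png')"
```

```text
t 16.2 theta deg 11.99 r 0.1811 lat 0.0003 tilt -4.6 jaw [0.134 0.991 0.001] F [ 2.2  0.2 -3.4] q [   7.8   23.8  -20.   113.4   14.4   40.5 -118.7] w 0.0247
1 [ 0.15 -0.06  0.52] [0.0041 0.0272 0.    ]
2 [ 0.24 -0.04  0.47] [0.0041 0.0272 0.    ]
3 [ 0.26 -0.04  0.46] [0.0041 0.0272 0.    ]
4 [ 0.27 -0.04  0.45] [0.0041 0.0272 0.    ]
5 [ 0.28 -0.04  0.45] [0.0041 0.0272 0.    ]
6 [ 0.3  -0.04  0.44] [0.0041 0.0272 0.    ]
7 [ 0.31 -0.05  0.43] [0.0041 0.0272 0.    ]
8 [ 0.32 -0.05  0.42] [0.0041 0.0272 0.    ]
corr rotvec [-0.0013  0.0002 -0.0144]
```

View pics/w14.png

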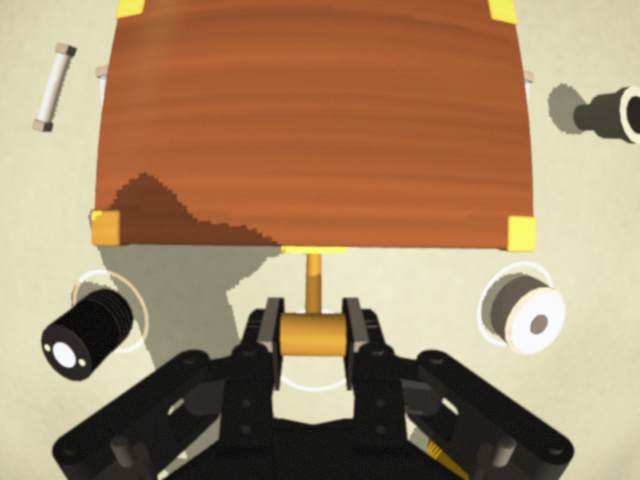

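Emit:
play_rows --pt "2 0.17 -0.05 0.5 0.004 0.027 0" --pt "2 0.24 -0.04 0.47 0.004 0.027 0" --pt "2 0.26 -0.04 0.46 0.004 0.027 0" --pt "2 0.27 -0.04 0.45 0.004 0.027 0" --pt "2 0.28 -0.04 0.45 0.004 0.027 0" --pt "2 0.3 -0.04 0.44 0.004 0.027 0" --pt "2 0.31 -0.05 0.43 0.004 0.027 0" --pt "2 0.32 -0.05 0.42 0.004 0.027 0"

```text
clock: 17.1
position: [0.5769, 0.0101, 0.1477]
tcp_rot: [[0.981, -0.133, -0.142], [-0.132, -0.991, 0.021], [-0.144, -0.002, -0.99]]
force: [-1.4, 0.2, 0.2]
grip_width: 0.0249
```

```bash
python3 arc.py 42 9 22
```

```text
t 17.1 theta deg 24.14 r 0.1814 lat 0.0004 tilt 8.3 jaw [0.133 0.991 0.002] F [-1.4  0.2  0.2] q [   9.7   29.3  -21.2   99.9    8.7   60.8 -112.2] w 0.0249
1 [ 0.33 -0.08  0.51] [0.0039 0.0263 0.    ]
2 [ 0.39 -0.06  0.46] [0.0039 0.0263 0.    ]
3 [ 0.41 -0.06  0.44] [0.0039 0.0263 0.    ]
4 [ 0.42 -0.06  0.43] [0.0039 0.0263 0.    ]
5 [ 0.44 -0.07  0.41] [0.0039 0.0263 0.    ]
6 [ 0.45 -0.07  0.4 ] [0.0039 0.0263 0.    ]
7 [ 0.46 -0.07  0.38] [0.0039 0.0263 0.    ]
8 [ 0.48 -0.07  0.37] [0.0039 0.0263 0.    ]
9 [ 0.49 -0.07  0.35] [0.0039 0.0263 0.    ]
corr rotvec [-0.0018  0.0003 -0.0147]
```

Emit:
play_rows --pt "2 0.35 -0.07 0.5 0.004 0.026 0" --pt "2 0.39 -0.06 0.46 0.004 0.026 0" --pt "2 0.41 -0.06 0.44 0.004 0.026 0" --pt "2 0.42 -0.06 0.43 0.004 0.026 0" --pt "2 0.44 -0.07 0.41 0.004 0.026 0" --pt "2 0.45 -0.07 0.4 0.004 0.026 0" --pt "2 0.46 -0.07 0.38 0.004 0.026 0" --pt "2 0.48 -0.07 0.37 0.004 0.026 0" --pt "2 0.49 -0.07 0.35 0.004 0.026 0"

```text
clock: 18.0
position: [0.6088, 0.0053, 0.1813]
tcp_rot: [[0.913, -0.134, -0.385], [-0.124, -0.991, 0.051], [-0.389, 0.001, -0.921]]
force: [-3.9, -0.6, 3.1]
grip_width: 0.0248
```

```bash
python3 arc.py 55 9 36; python3 -c "
from h import *
save(get_image('side'),'s15.png');save(get_image('wrist'),'w15.png')"
```

```text
t 18.0 theta deg 39.58 r 0.1820 lat 0.0004 tilt 22.9 jaw [ 0.134  0.991 -0.001] F [-3.9 -0.6  3.1] q [   8.8   38.2  -20.1   82.4    5.7   83.3 -109.2] w 0.0248
1 [ 0.41 -0.1   0.31] [0.0038 0.0252 0.    ]
2 [ 0.42 -0.06  0.3 ] [0.0038 0.0252 0.    ]
3 [ 0.43 -0.06  0.28] [0.0038 0.0252 0.    ]
4 [ 0.44 -0.07  0.27] [0.0038 0.0252 0.    ]
5 [ 0.45 -0.07  0.26] [0.0038 0.0252 0.    ]
6 [ 0.46 -0.07  0.24] [0.0038 0.0252 0.    ]
7 [ 0.46 -0.07  0.23] [0.0038 0.0252 0.    ]
8 [ 0.47 -0.07  0.21] [0.0038 0.0252 0.    ]
9 [ 0.47 -0.07  0.2 ] [0.0038 0.0252 0.    ]
corr rotvec [ 0.0011 -0.0002 -0.0142]
```

View pics/s15.png

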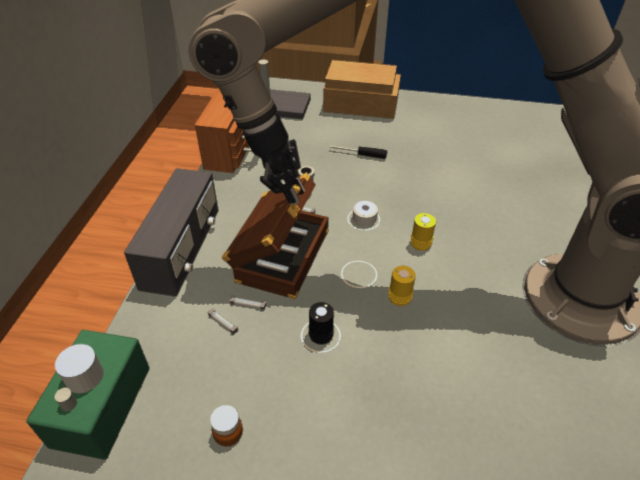

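View pics/w15.png

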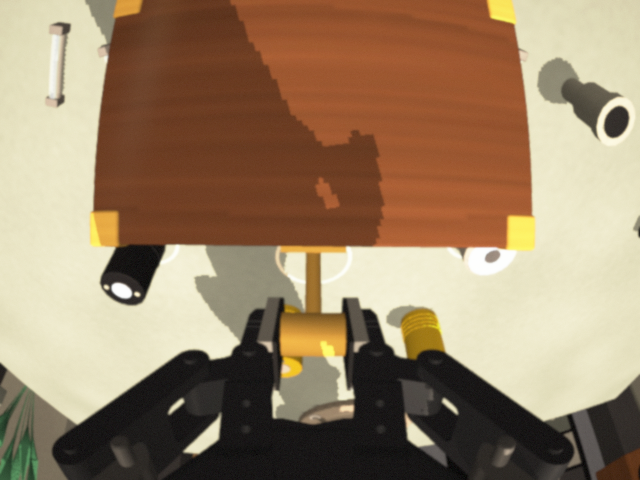

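Emit:
play_rows --pt "2 0.41 -0.08 0.31 0.002 0.015 0" --pt "2 0.42 -0.06 0.3 0.002 0.015 0" --pt "2 0.43 -0.06 0.28 0.002 0.015 0" --pt "2 0.44 -0.07 0.27 0.002 0.015 0" --pt "2 0.45 -0.07 0.26 0.002 0.015 0"

```text
clock: 18.6
position: [0.6273, 0.0025, 0.1937]
tcp_rot: [[0.876, -0.133, -0.464], [-0.12, -0.991, 0.059], [-0.468, 0.004, -0.884]]
force: [-3.7, 0.7, 0.7]
grip_width: 0.0248
```

```bash
python3 arc.py 54 5 31
```

```text
t 18.6 theta deg 46.90 r 0.1823 lat 0.0004 tilt 27.9 jaw [ 0.133  0.991 -0.004] F [-3.7  0.7  0.7] q [   8.    42.3  -19.5   74.8    5.1   91.7 -108.6] w 0.0248
1 [ 0.4  -0.08  0.17] [0.0016 0.0107 0.    ]
2 [ 0.39 -0.06  0.19] [0.0016 0.0107 0.    ]
3 [ 0.4  -0.06  0.18] [0.0016 0.0107 0.    ]
4 [ 0.4  -0.06  0.17] [0.0016 0.0107 0.    ]
5 [ 0.4  -0.06  0.16] [0.0016 0.0107 0.    ]
corr rotvec [ 0.0041 -0.0006 -0.0145]
```

Emit:
play_rows --pt "2 0.4 -0.06 0.18 0.002 0.012 0" --pt "2 0.4 -0.06 0.19 0.002 0.012 0" --pt "2 0.4 -0.06 0.18 0.002 0.012 0" --pt "2 0.4 -0.06 0.17 0.002 0.012 0" --pt "2 0.4 -0.06 0.16 0.002 0.012 0" --pt "2 0 0 0 0 0 0" --pt "2 0 0 0 0 0 0"

```text
clock: 19.3
position: [0.6489, -0.0008, 0.2034]
tcp_rot: [[0.842, -0.133, -0.524], [-0.114, -0.991, 0.067], [-0.528, 0.003, -0.849]]
force: [-3.6, 0.5, 1.6]
grip_width: 0.0251
```

```bash
python3 arc.py 45 6 27; python3 -c "
from h import *
save(get_image('side'),'s16.png')"
```

```text
t 19.3 theta deg 54.65 r 0.1822 lat 0.0004 tilt 31.9 jaw [ 0.133  0.991 -0.003] F [-3.6  0.5  1.6] q [   7.2   46.4  -18.8   67.1    4.6   99.  -108. ] w 0.0251
1 [-0.45  0.04 -0.2 ] [-0.0021 -0.014  -0.    ]
2 [-0.45  0.07 -0.19] [-0.0021 -0.014  -0.    ]
3 [-0.45  0.07 -0.2 ] [-0.0021 -0.014  -0.    ]
4 [-0.44  0.07 -0.22] [-0.0021 -0.014  -0.    ]
5 [-0.44  0.07 -0.23] [-0.0021 -0.014  -0.    ]
6 [-0.43  0.06 -0.24] [-0.0021 -0.014  -0.    ]
corr rotvec [ 0.003  -0.0004 -0.0154]
```

View pics/s16.png

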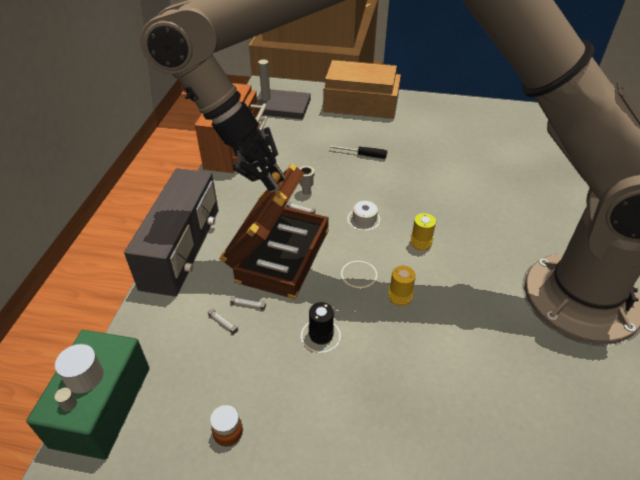

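The lid is at about 54.7° and steady in the grip, so I'll ease it back.

Emit:
play_rows --pt "2 -0.45 0.05 -0.2 -0.003 -0.018 0" --pt "2 -0.45 0.07 -0.19 -0.003 -0.018 0" --pt "2 -0.45 0.07 -0.2 -0.003 -0.018 0" --pt "2 -0.44 0.07 -0.22 -0.003 -0.018 0" --pt "2 -0.44 0.07 -0.23 -0.003 -0.018 0" --pt "2 -0.43 0.06 -0.24 -0.003 -0.018 0"

```text
clock: 19.95
position: [0.6247, 0.0028, 0.1909]
tcp_rot: [[0.9, -0.134, -0.415], [-0.124, -0.991, 0.051], [-0.418, 0.006, -0.909]]
force: [-1.6, 0.8, 2.2]
grip_width: 0.0244
```

```bash
python3 arc.py 37.5 6 19
```

```text
t 19.95 theta deg 45.58 r 0.1818 lat 0.0004 tilt 24.7 jaw [ 0.134  0.991 -0.006] F [-1.6  0.8  2.2] q [   8.2   40.3  -19.7   77.9    5.7   87.6 -108.9] w 0.0244
1 [-0.36  0.03 -0.19] [-0.0024 -0.0163 -0.    ]
2 [-0.34  0.05 -0.22] [-0.0024 -0.0163 -0.    ]
3 [-0.34  0.05 -0.23] [-0.0024 -0.0163 -0.    ]
4 [-0.33  0.05 -0.24] [-0.0024 -0.0163 -0.    ]
5 [-0.33  0.05 -0.24] [-0.0024 -0.0163 -0.    ]
6 [-0.32  0.05 -0.25] [-0.0024 -0.0163 -0.    ]
corr rotvec [ 0.0055 -0.0008 -0.0142]
```

Emit:
play_rows --pt "2 -0.36 0.04 -0.2 -0.0024 -0.016 0" --pt "2 -0.34 0.05 -0.22 -0.0024 -0.016 0" --pt "2 -0.34 0.05 -0.23 -0.0024 -0.016 0" --pt "2 -0.33 0.05 -0.24 -0.0024 -0.016 0" --pt "2 -0.33 0.05 -0.24 -0.0024 -0.016 0" --pt "2 -0.3 0.05 -0.24 -0.0024 -0.016 0" --pt "2 0 0 0 0 0 0" --pt "2 0 0 0 0 0 0"

```text
clock: 20.75
position: [0.6071, 0.0055, 0.178]
tcp_rot: [[0.943, -0.134, -0.305], [-0.13, -0.991, 0.036], [-0.307, 0.006, -0.952]]
force: [-1.5, 1.4, 1.9]
grip_width: 0.0248
```

```bash
python3 arc.py 37 2 20
```

```text
t 20.75 theta deg 38.25 r 0.1815 lat 0.0004 tilt 17.9 jaw [ 0.134  0.991 -0.006] F [-1.5  1.4  1.9] q [   8.9   35.4  -20.4   86.7    6.8   77.2 -110. ] w 0.0248
1 [-0.22  0.01 -0.06] [0.0027 0.0184 0.    ]
2 [-0.19  0.03 -0.1 ] [0.0027 0.0184 0.    ]
corr rotvec [ 0.006  -0.0009 -0.0137]
```

One small step to get to about 37°, then settle and check the lid's own angle in the pictures.

Emit:
play_rows --pt "2 -0.14 0.02 -0.2 0 0 0" --pt "2 0 0 0 0 0 0" --pt "2 0 0 0 0 0 0" --pt "2 0 0 0 0 0 0" --pt "2 0 0 0 0 0 0"

```text
clock: 21.25
position: [0.6061, 0.0056, 0.1773]
tcp_rot: [[0.943, -0.135, -0.305], [-0.13, -0.991, 0.036], [-0.307, 0.006, -0.952]]
force: [-2.3, 0.4, 3.2]
grip_width: 0.0244
```

```bash
python3 arc.py; python3 - <<'E'
from h import *
yaw=np.radians(-8.5);X=np.array([np.cos(yaw),np.sin(yaw),0]);Y=np.array([-np.sin(yaw),np.cos(yaw),0])
im=get_image('side');px=im['pixels'].copy()
print([(l,[(np.round(a['location'],4).tolist(),round(a['p'],2)) for a in mark_of(im,l)[:3]]) for l in ['lid_knob','housing_center','counterweight','eyepiece','jar']])
H=np.array([.5419,.0150,.045])+.174*X
for th,c in [(30,(255,0,0)),(37,(0,255,0)),(44,(0,0,255))]:
    a=np.radians(th)
    P=[]
    for s in (-.11,.11):
        # lid top edge front: 140 front, 35 above hinge
        x=-.14*np.cos(a)+.035*np.sin(a);z=.14*np.sin(a)+.035*np.cos(a)
        P.append(H+x*X+s*Y+[0,0,z])
    uv=proj(im,P).round().astype(int)
    cv2.line(px,tuple(map(int,uv[0])),tuple(map(int,uv[1])),c,1)
cv2.imwrite('pics/f1.png',cv2.resize(px[130:355,200:500,::-1],(800,600),interpolation=cv2.INTER_CUBIC))
w=get_image('wrist');save(w,'f2.png')
E
```

```text
t 21.25 theta deg 37.88 r 0.1815 lat 0.0004 tilt 17.9 jaw [ 0.135  0.991 -0.006] F [-2.3  0.4  3.2] q [   9.    35.3  -20.4   86.8    6.8   77.1 -110. ] w 0.0244
[('lid_knob', [([0.6107, 0.0079, 0.1953], 0.73)]), ('housing_center', [([0.3438, -0.0918, 0.0373], 0.93), ([0.523, 0.1946, 0.041], 0.84)]), ('counterweight', [([0.4804, -0.1584, -0.0026], 0.63)]), ('eyepiece', [([0.6423, -0.1553, 0.0024], 0.71), ([0.5321, -0.4186, 0.0019], 0.68)]), ('jar', [([0.6407, 0.4275, 0.0008], 0.85)])]
```

View pics/f1.png

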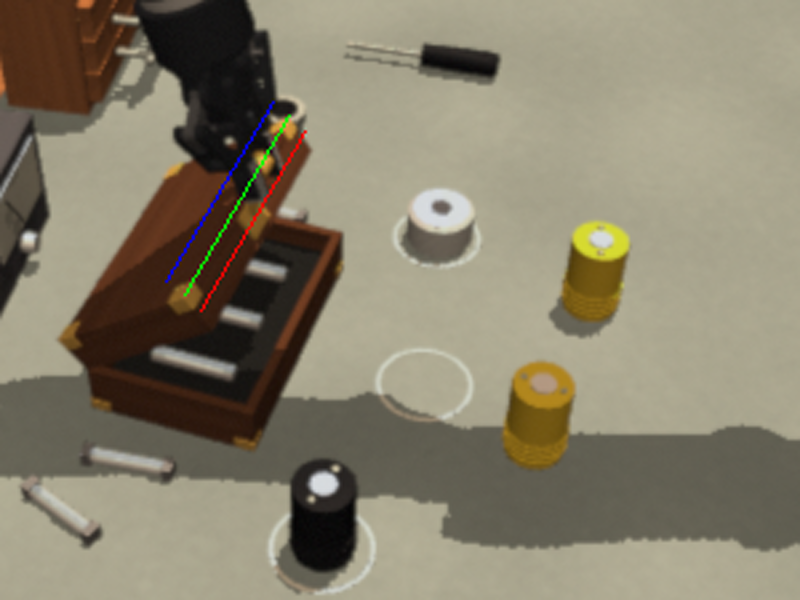

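View pics/f2.png

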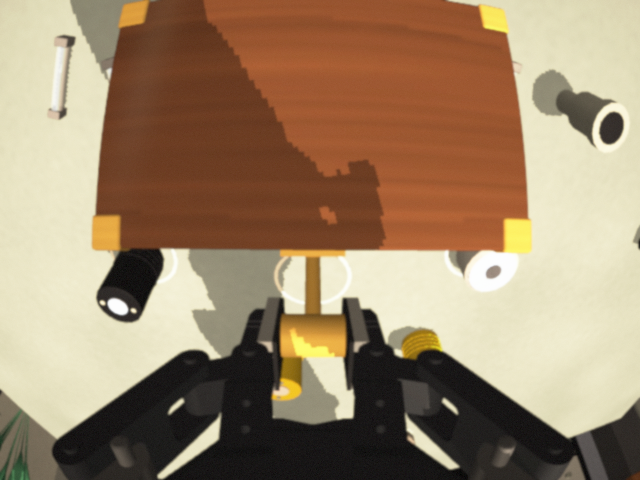

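The side picture puts the lid's brass corner on the 37° line, still gripped. The housing stands inside the ring and the bystanders are where they were.

```bash
python3 -c "
from h import *
print(np.round(get_obs()['joint_vel'],2)); print(hand_in())"
```

```text
[ 0.05  0.01 -0.01  0.11  0.02 -0.02  0.05]
the job is handed in; nothing more can be done
None
```

I moved the housing into the free ring and raised, eased back and held the lid as asked, then handed the job in at about 21 s of the 64 s. The hand-in gives no verdict, so what follows is my own checks.

- **Housing:** I gripped the black housing lightly and slid it flat into the free ring, then let go. Measured in the side picture after release, it stood upright about 2–3 mm from the ring's centre; the last side picture still shows it upright inside the ring.
- **Lid:** I pinched the knob on its flat ends and raised the lid to about 54.7° by arm kinematics, holding it there for about 0.2 s. I then eased it back and held it.
- **Final state:** The kinematics put the lid at 37.9°, and its brass corner lies on the projected 37° line in the side picture. The fingers were still closed on the knob at 24–25 mm, with the arm nearly at rest.
- **Bystanders:** The counterweight and jar measured within about 4 mm of their start positions. The screwdriver and tubes look unmoved in the pictures, though I did not measure them again.
- **Disagreement:** In the last side picture, the network's "eyepiece" detections landed on a tube and on the screwdriver, because the lid and gripper partly hid the eyepiece. The wrist picture shows the eyepiece standing beside the case.

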